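# Set the forge blower's air gate to half and start it

### The arm

A 6-joint arm with a two-finger parallel gripper is mounted at the origin on the work surface. World frame = base frame: x ahead of the robot, y to its left, z up, the work surface at z = 0. Lengths are in m, angles in rad, forces in N, time in s.
With the tool pointing down it reaches from about 0.35 to 0.775 m from the base axis. Payload 5.5 kg.
Tool frame: the origin (TCP) lies on the centre line of the jaws, within the pads' length; the fingertips stand 11 mm ahead of it and the grasp point (between the pads) lies 8 mm behind it; z points along the fingers, y is the line along which they close (so a half turn about z gives the same grasp; the last joint's range is limited). The gripper opens to 85 mm and grips with 20 to 120 N. Pads are 22 mm wide; open, the fingers measure 114 mm over their backs; the gripper's body (76 mm by 85 mm) begins 54 mm behind the grasp point. The pads swing forward as they close: fully open they stand 13 mm farther back than shut.
Start: joints at [1.023, 0.313, 0.046, 1.304, 0, 1.431], TCP at [0.228, 0.528, 0.242] pointing down, gripper open.
Joint ranges: [-2.76, 2.76], [-0.86, 1.69], [-1.03, 1.26], [-2.2, 2.34], [-1.47, 1.5], [-3.14, 3.14]. Speed limits (rad/s): [2.57, 2.57, 3.14, 3.14, 3.14, 3.14].

### API

Orientations are given as a unit quaternion [w, x, y, z].
In Python, from workcell import get_state, eyes, env gives the robot as it stands.
- The arm moves only by the shell command python3 -m inch 'ROWS' [OPENING] [FORCE]. ROWS is JSON, one flat list of numbers, 4 for each row, row after row: the shift along the tool's x, y, z in cm, then the turn about the tool's z in rad. A call has exactly 5 rows; each row shifts and turns the commanded pose from where the row before left it, along the tool's axes as they then stand; what a row does not reach is not made up. A row lasts 1/12 s, in which the tool goes at most 41.7 mm and 7.16 degrees, less where a joint would pass 70% of its speed; a pose out of reach is approached as far as the arm can. A call is refused whole if a number of a shift passes 4.17 or a number of a turn 0.125, either way. A call with a gripper value outside its range is refused whole. OPENING is the opening, from -1 (shut) to 1 (fully open), set as the call begins (- or left out, the last holds). The fingers move at their own pace and stop on an object; FORCE is the grip in N (left out, the last holds). Time passes only in rows, so rows that do not move let the fingers close, or fill a call up. It gives the time, the measured TCP pose, the force, the opening and the grip force at its end, in the units of the state.
- get_state(): the state, without advancing time (a new reading comes with each control period).
- eyes.read_camera(name): name is "side" or "top"; returns the picture (420x560x3 uint8, red, green, blue); there is no depth.
- eyes.camera_info(name): a dict with "fovy" (degrees; the focal length in pixels is half the picture's height over the tangent of half this angle, whatever the lens; pixels are square), "cx", "cy" (the principal point, pixels), "xyz" and "orientation" of the camera in the world. Camera axes: x right, y down, z forward; pixel columns grow to the right and rows downward; lengths in m; the calibration is good to about 2 mm. A picture is of the moment at which its call begins. camera_info takes no time and is no camera call.
- env.hand_in(): hands the job in; it is judged then, once.
The state is a dict: "clock": time; "joint_pos": joint angles; "qvel": joint speeds; "tau": joint torques, N m; "tcp_pos": TCP position; "orientation": TCP orientation; "wrist_force": force on the tool from outside, world axes, zero at the start; "ft_torque": the same for the moment, N m; "finger_gap": finger opening in m; "grip_force": force on a finger pad.
Only numpy, scipy, OpenCV 4.12 (cv2) and the standard library are available. Lean on these libraries where they do the work, as an engineer would, in place of code of your own. Each camera call takes 0.05 s, during which the arm holds its last target. There are 200 camera calls.

### The job

Get the forge blower ready at half blast. With the fingertips, push the red plate of the sprung air gate forward until the first tooth of its slide has passed under the brass stop pin and the pin has dropped behind it, stop well before the second tooth passes (that is full blast), and let go, so that the slide springs back and rests latched against the pin at half. Then press the green start button on the yellow switch box all the way down and let it up again. Only push: do not pinch the plate, do not touch the stop pin, and leave the tools and vessels lying about where they are.

Things in the scene. Friction and masses are not known exactly. Their poses are not given: they have to be found in the camera images.
- air_gate: Air gate and blower, one fixed unit: green base 410 x 110 x 8 mm (x = -137 to 273 mm), two green rails 40 mm high with the toothed slide between, steel bridge 80 mm high at x = 19 to 41 mm, green gate housing, blue blower drum (top at 134 mm). Origin on the table amid the rails; x points from the red plate to the blower, the direction of the push; z up. Position and yaw vary.
- plate_face (a point): Centre of the rear (push) face of the red push plate, 69 mm above the table; moves with the slide; axes of air_gate. Upright plate, 60 mm wide, 14 mm thick, from 42 to 96 mm above the table (rail tops are at 40 mm). With the gate shut it lies at x = -119, y = 0 mm in the frame of air_gate. Nothing stands within 100 mm behind it.
- gate_slide (a joint): Slide travel in m along +x of air_gate: 0 shut (start), 0.036 latched at half, 0.072 latched at full, 0.078 end stop. Spring back: 4.8 N at 0, 7 N at half, 9 N at full; a tooth adds about 1.5 N. Let go between 0.039 and 0.069 it returns to 0.036 and stays; earlier, to 0. Full cannot be undone by pushing. Stripes on the rails mark the plate's front face: yellow half, white full.
- stop_pin (a joint): Height of the sprung brass stop pin in m: 0 = down (start, or dropped behind a tooth), up to 0.008 while a tooth passes under it. It works by itself.
- push_plate: Rear half (8 mm) of the red push plate, the side to push on. Origin on the plate's mid plane, 8 mm ahead of plate_face; axes of air_gate.
- plate_front: Front half (6 mm) of the red push plate, the side towards the stop pin; not to be gripped. Origin as push_plate.
- pin_knob: Brass knob on the stop pin above the bridge, 20 mm across, 14 mm high, at x = 30, y = 0 mm of air_gate; origin at its underside, 82 mm above the table when the pin is down, 8 mm higher as a tooth passes. Not to be touched.
- switch_box: Yellow switch box 90 x 90 x 50 mm, fixed to the table, with the green button in the middle of its top. Origin at the centre of its underside. It stands left or right of the air gate; position and yaw vary.
- start_button_top (a point): Centre of the top of the green start button, 36 mm across, 72 mm above the table when up. A black collar 52 mm across stands round it up to 62 mm above the table.
- start_button (a joint): Travel of the button in m, downward: 0 = up, 0.006 = all the way down; sprung, 1.35 N to start it and 4.5 N at the bottom.
- tongs: Bystander: steel tongs with blue handle ends, 280 x 40 mm, 12 mm high, lying to the left of the air gate along its rails (about 110 mm from its middle line). Origin under the middle.
- chisel: Bystander: steel chisel, 165 x 20 x 16 mm, lying to the right of the air gate along its rails (about 100 mm from its middle line). Origin under the middle of its shank.
- tin_cup: Bystander: bare metal cup, 64 mm across, 75 mm high, standing beside or beyond the switch box. Origin under its centre.
- paste_can: Bystander: small can with orange side and white lid, 54 mm across, 60 mm high, standing beside the switch box. Origin under its centre.
- hammer: Bystander: hammer lying at the left side of the table. Origin under its middle.
- brush: Bystander: brush lying at the right side of the table. Origin under its middle.
Not all that is in view belongs to the job. Of the things that look like the switch_box, take the one that is farthest to the robot's left at the start.

How it is judged:
By the outcome, as a careful person would: the job done as asked, in the order asked, and still so for the second after the job is handed in, with the robot touching nothing.
It also fails if it takes over 45 s, if anything falls off the work surface, if the arm or the gripper's body presses on something with over 40 N, if the wrist force passes 120 N, or if a joint passes its speed limit or range.

## Working session

There is one attempt and no reset: what is moved stays moved. The work goes in short steps, Python scripts to look and compute and a shell command to move; the robot and the scene stay as the last step left them, time stands still between calls to the robot, and variables do not carry over. Pictures are saved under pics/ and viewed, at most 10 in all, crops included, and the job is handed in when it is done.

```bash
mkdir -p pics; ls; python3 - <<'E'
from workcell import get_state, eyes, env
import cv2
for n in("top","side"):
    print(n,eyes.camera_info(n)); cv2.imwrite(f"pics/{n}0.png",eyes.read_camera(n)[:,:,::-1])
s=get_state();print(s)
E
```

```text
pics
top {'fovy': 48.4170340457266, 'cx': 278.0290587291659, 'cy': 206.15459381894217, 'xyz': array([ 0.44244646, -0.04513557,  1.47659696]), 'orientation': array([-0.02410106,  0.70931335, -0.70370606,  0.0330377 ])}
side {'fovy': 54.13487361117039, 'cx': 279.6924333184482, 'cy': 206.78454426097417, 'xyz': array([-0.07348863, -0.76516698,  1.16005187]), 'orientation': array([-0.32863588,  0.87848732, -0.32410574,  0.12334488])}
{'clock': 0.1, 'joint_pos': array([1.02339042e+00, 3.13953461e-01, 4.50935344e-02, 1.30358933e+00,
       7.82032944e-06, 1.43120265e+00]), 'qvel': array([ 0.00056638, -0.00209213,  0.0012049 , -0.00136433, -0.00052408,
       -0.00139156]), 'tau': array([ 3.55406315e-03, -4.81726134e+01,  2.99242812e+01,  1.27216868e-02,
       -5.10059203e-05,  1.03227882e-05]), 'tcp_pos': array([0.22782262, 0.52747095, 0.24148238]), 'orientation': array([-2.82023009e-04,  2.02495992e-01,  9.79282743e-01, -7.76869395e-04]), 'wrist_force': array([-0.60456742, -0.35135408, -1.34397822]), 'ft_torque': array([-0.0449259 , -0.01090073, -0.00914828]), 'grip_force': 0.0, 'finger_gap': 0.08517284122266881}
```

View pics/top0.png

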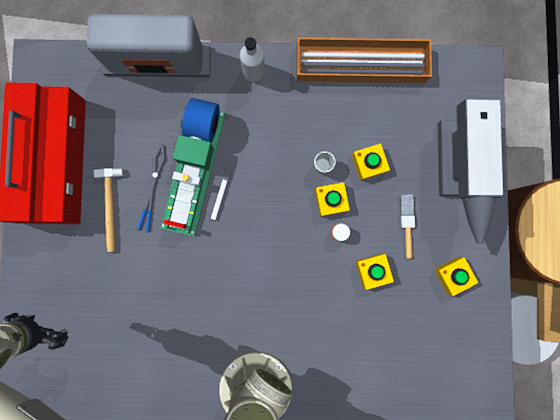

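View pics/side0.png

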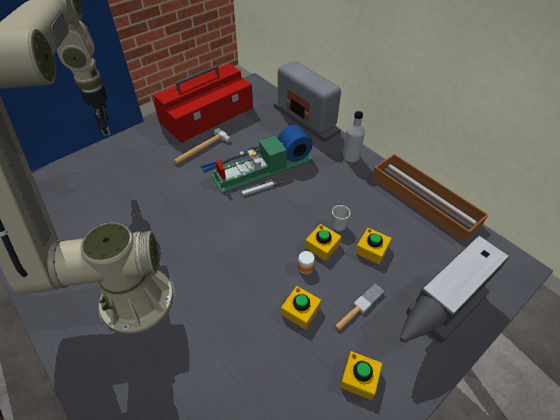

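The top view shows the air gate with its red plate at about (175,224) and its knob at about (185,178). There are four yellow boxes: A (333,198), B (371,161), C (376,272) and D (460,276). Image left is the robot's left (+y), so A is farthest left. It also has the cup (325,161) and can (341,232) beside it, as described. I'll measure and confirm this in a crop.

```bash
cat > h.py <<'E'
import numpy as np, cv2
from workcell import get_state, eyes, env
from scipy.spatial.transform import Rotation as R
def ray(n,uv):
    c=eyes.camera_info(n); f=210/np.tan(np.radians(c["fovy"]/2)); q=c["orientation"]
    d=R.from_quat(np.roll(q,-1)).apply([(uv[0]-c["cx"])/f,(uv[1]-c["cy"])/f,1]); return c["xyz"],d
def plane(n,uv,z):
    o,d=ray(n,uv); return (o+d*(z-o[2])/d[2])
def proj(n,p):
    c=eyes.camera_info(n); f=210/np.tan(np.radians(c["fovy"]/2))
    v=R.from_quat(np.roll(c["orientation"],-1)).inv().apply(np.array(p)-c["xyz"]); return f*v[:2]/v[2]+[c["cx"],c["cy"]]
def tri(a,b):
    (o1,d1),(o2,d2)=a,b; A=np.c_[d1,-d2]; s=np.linalg.lstsq(A,o2-o1,rcond=None)[0]
    return (o1+d1*s[0]+o2+d2*s[1])/2, np.linalg.norm(o1+d1*s[0]-o2-d2*s[1])
def blobs(im,lo,hi,mn=15):
    h=cv2.cvtColor(im,cv2.COLOR_RGB2HSV); m=cv2.inRange(h,np.array(lo),np.array(hi))
    n,l,s,c=cv2.connectedComponentsWithStats(m); return m,l,[(i,s[i],c[i]) for i in range(1,n) if s[i][4]>=mn]
E
python3 - <<'E'
from h import *
np.set_printoptions(precision=4,suppress=True)
T=eyes.read_camera("top");S=eyes.read_camera("side")
for nm,lo,hi in(("red",(0,180,90),(6,255,255)),("green",(55,200,90),(75,255,255)),("yellow",(20,180,150),(30,255,255)),("blue",(105,180,60),(125,255,255)),("brass",(12,80,120),(24,170,255)),("dkgreen",(68,100,40),(82,210,200))):
    for n,I in(("top",T),("side",S)):
        for i,s,c in blobs(I,lo,hi)[2]: 
            if (n=="top" and 80<c[1]<300 and 100<c[0]<500) or (n=="side" and 130<c[1]): print(nm,n,s,c)
a=cv2.resize(T[90:245,130:250],None,fx=3.3,fy=3.3,interpolation=cv2.INTER_CUBIC)
b=cv2.resize(T[90:245,300:420],None,fx=3.3,fy=3.3,interpolation=cv2.INTER_CUBIC)
cv2.imwrite("pics/c1.png",np.hstack([a,b])[:,:,::-1])
for p in((333,198),(371,161),(376,272),(460,276)): print(p,plane("top",p,.072))
E
```

```text
red top [164 220  20   8  78] [173.1538 223.3205]
red side [216 160   8  11  41] [219.4146 164.878 ]
green top [367 154  13  12 110] [373.  159.4]
green top [328 192  12  12 108] [333.4444 197.963 ]
green top [371 266  13  12 116] [377.0172 271.8276]
green top [455 271  13  12 119] [461.0588 276.605 ]
green side [371 234  10   6  18] [376.3889 235.9444]
yellow top [354 144  36  35 601] [371.1697 161.1314]
yellow top [183 175   5   5  17] [185.0588 177.    ]
yellow top [316 183  34  33 625] [331.9728 199.0048]
yellow top [357 254  37  36 660] [374.8606 271.253 ]
yellow top [439 257  39  39 646] [457.4272 276.0867]
yellow side [306 224  35  29 330] [322.8061 238.7879]
yellow side [357 228  34  29 343] [373.7259 242.4082]
yellow side [281 286  40  36 499] [300.5391 304.501 ]
yellow side [342 351  40  43 705] [361.4865 372.6723]
blue top [ 182   98   37   44 1146] [199.1972 118.8054]
blue top [138 210   8  20  56] [141.4286 219.5714]
blue top [146 211   5  21  55] [148.2364 220.5818]
blue side [278 126  34  35 662] [294.5665 141.1541]
blue side [201 162  14   9  40] [208.7 165.7]
brass t
[... 200 characters left out ...]
2]
brass side [336 306  24  23 165] [347.1758 317.303 ]
dkgreen top [ 161  111   64  126 2010] [195.6766 170.405 ]
dkgreen top [163 180  16  40 231] [170.8268 199.0303]
dkgreen side [ 212  136  101   57 1477] [262.4387 164.8822]
dkgreen side [239 159  10   5  23] [242.6957 161.    ]
dkgreen side [230 163   6   4  16] [232.625 164.625]
dkgreen side [319 231  11   9  80] [323.725  234.9375]
dkgreen side [370 234  12  10  80] [374.9  238.35]
dkgreen side [295 295  13  12 124] [301.2419 300.2742]
dkgreen side [356 362  15  16 168] [363.2321 369.119 ]
(333, 198) [ 0.5825 -0.2287  0.072 ]
(371, 161) [ 0.6968 -0.3449  0.072 ]
(376, 272) [ 0.3612 -0.357   0.072 ]
(460, 276) [ 0.351  -0.6093  0.072 ]
```

View pics/c1.png

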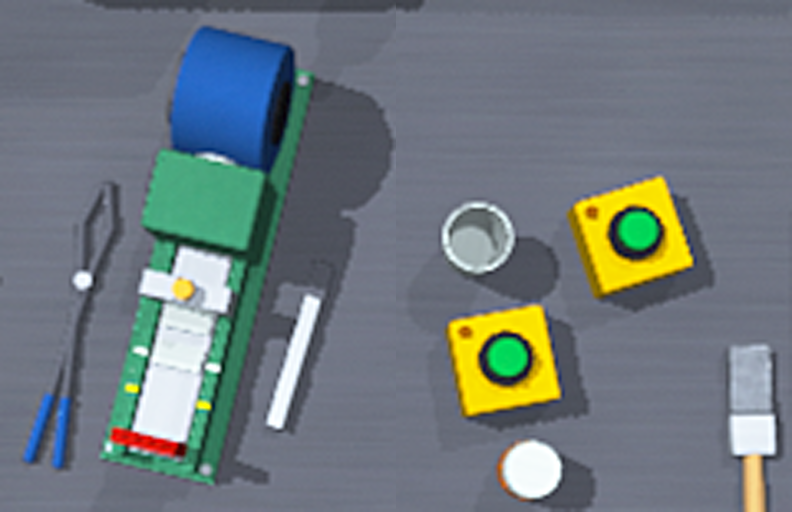

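The crop shows the gate with the plate top centred at about px (174,223.5), the knob at (185,177) and the right-hand screws at (192.7,232.4) and (221.8,113.6). The leftmost box has its button at (333.3,198), with the cup above it and the can below, so A is confirmed.

```bash
python3 - <<'E'
from h import *
np.set_printoptions(precision=4,suppress=True)
P=plane("top",(173.5,223.3),.096);K=plane("top",(185.1,177.2),.096)
a=plane("top",(192.7,232.4),.010);b=plane("top",(221.8,113.6),.010)
y1=np.arctan2(*(K-P)[[1,0]]);y2=np.arctan2(*(b-a)[[1,0]])
print(P,K,np.linalg.norm(K-P),a,b,np.linalg.norm(a-b),y1,y2)
for n,p in(("P",P),("K",K)): print(n,proj("side",p))
B=plane("top",(333.3,198),.072);print("btn",B,proj("side",B))
print("btn tri",tri(ray("top",(333.3,198)),ray("side",(323.4,235.2))))
q=get_state()["orientation"];M=R.from_quat(np.roll(q,-1)).as_matrix();print(M)
y=(y1+y2)/2;u=np.array([np.cos(y),np.sin(y),0]);
print("yaw",y,"face",P-.007*u, "start pt 40mm behind",P-.047*u)
E
```

```text
[0.501  0.2456 0.096 ] [0.6384 0.2147 0.096 ] 0.14077766622341634 [0.4767 0.2031 0.01  ] [0.8566 0.1187 0.01  ] 0.38921591326378074 -0.2213190898985751 -0.21863491926376868
P [220.0628 164.0803]
K [253.7453 152.5381]
btn [ 0.5825 -0.2296  0.072 ] [323.4717 233.0643]
btn tri (array([ 0.5831, -0.2307,  0.0609]), np.float64(0.001118976338501192))
[[-0.918   0.3966 -0.0006]
 [ 0.3966  0.918  -0.0009]
 [ 0.0002 -0.0011 -1.    ]]
yaw -0.2199770045811719 face [0.4942 0.2472 0.096 ] start pt 40mm behind [0.4552 0.2559 0.096 ]
```

```bash
python3 -m inch '[0,0,0,-0.094, 0,0,0,-0.094, -2.6,-2.1,0,0, -2.6,-2.1,0,0, -2.6,-2.1,0,0]' -1 20; python3 -m inch '[-2.6,-2.1,0,0, -2.6,-2.1,0,0, -2.6,-2.1,0,0, -2.6,-2.1,0,0, -2.6,-2.1,0,0]'; python3 -m inch '[-2.6,-2.1,1.5,0, -2.6,-2.1,1.5,0, 0,0,2,0, 0,0,2,0, 0,0,0,0]'
python3 - <<'E'
from h import *
s=get_state();M=R.from_quat(np.roll(s["orientation"],-1)).as_matrix();t=s["tcp_pos"]
P=np.array([.501,.2456,.069]);u=np.array([np.cos(.22),-np.sin(.22),0]);tg=P-.048*u
print(M[:,0],M[:,2],M.T@(tg-t)*100,"yaw err",np.arctan2(M[1,0],M[0,0])-(np.pi-.22),s["qvel"])
E
```

```text
clock: 0.62
tcp_pos: [0.2905, 0.4487, 0.2419]
orientation: [-0.0, 0.109, 0.994, -0.0]
wrist_force: [0.7, 0.8, -0.1]
finger_gap: 0.0258
grip_force: 0.0
clock: 1.03
tcp_pos: [0.3951, 0.3171, 0.2423]
orientation: [0.0, 0.11, 0.994, 0.0]
wrist_force: [1.0, 0.1, 0.1]
finger_gap: 0.0
grip_force: 0.0
clock: 1.45
tcp_pos: [0.4341, 0.2644, 0.1685]
orientation: [-0.003, 0.111, 0.994, -0.002]
wrist_force: [-0.5, -0.2, 0.3]
finger_gap: -0.0
grip_force: 0.0
[-0.97549598  0.21994681  0.00556718] [-0.00626051 -0.00245534 -0.99997739] [-2.1923405  -0.33495063  9.94145485] yaw err -0.0017634368705863324 [ 0.02370511 -0.02591582  0.06423343  0.08144863  0.00069876  0.00017137]
```

```bash
python3 -m inch '[-0.2,-0.33,2.5,0, -0.2,0,2.5,0, 0,0,2.5,0, 0,0,2.4,0, 0,0,0,0]'; python3 - <<'E'
from h import *
T=eyes.read_camera("top");S=eyes.read_camera("side")
s=get_state();M=R.from_quat(np.roll(s["orientation"],-1)).as_matrix();t=s["tcp_pos"]
P=np.array([.501,.2456,.069]);u=np.array([np.cos(.22),-np.sin(.22),0])
print(M[:,2],M.T@(P-.018*u-t)*100)
a=cv2.resize(T[160:260,130:250],None,fx=3.3,fy=3.3,interpolation=cv2.INTER_CUBIC)
b=cv2.resize(S[110:210,180:300],None,fx=3.3,fy=3.3,interpolation=cv2.INTER_CUBIC)
cv2.imwrite("pics/c2.png",np.hstack([a,b])[:,:,::-1])
E
```

```text
clock: 1.87
tcp_pos: [0.4363, 0.2614, 0.07]
orientation: [-0.003, 0.109, 0.994, -0.002]
wrist_force: [-0.5, -0.1, -0.0]
finger_gap: -0.0002
grip_force: 0.0
[-1.30152473e-03 -4.55773725e-04 -9.99999049e-01] [-4.64260517 -0.28042859  0.46477396]
```

View pics/c2.png

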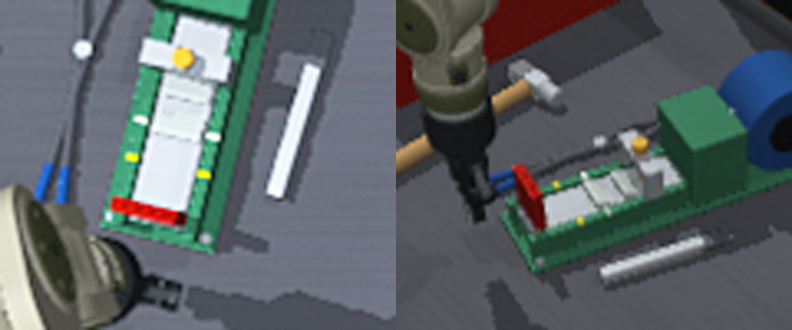

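```bash
python3 - <<'E'
from h import *
s=get_state();t=s["tcp_pos"];print(t,s["joint_pos"])
for n in("top","side"):
  p=proj(n,t+[0,0,-.011]); o=np.array([130,160] if n=="top" else [180,110]); print(n,p,(p-o)*3.3)
E
```

```text
[0.43873342 0.26235877 0.07370007] [ 3.81763387e-01  3.09598579e-01 -3.97197435e-01  8.65377941e-01
  6.19306125e-05  6.00874625e-01]
top [169.72656597 244.44736096] [131.09766771 278.67629116]
side [204.93764462 175.52983725] [ 82.29422726 216.24846292]
```

```bash
python3 - <<'E'
from h import *
T=eyes.read_camera("top");S=eyes.read_camera("side");t=get_state()["tcp_pos"]
out=[]
for n,I,(x,y) in(("top",T,(140,215)),("side",S,(180,140))):
  c=cv2.resize(I[y:y+50,x:x+50],None,fx=8,fy=8,interpolation=cv2.INTER_CUBIC)
  for z in(-.011,.04): cv2.circle(c,tuple(int(v) for v in (proj(n,t+[0,0,z])-[x,y]+.5)*8),4,(255,0,255),-1)
  out.append(c)
print(t);cv2.imwrite("pics/c3.png",np.hstack(out)[:,:,::-1])
E
```

```text
[0.44035763 0.26290855 0.07520627]
```

View pics/c3.png

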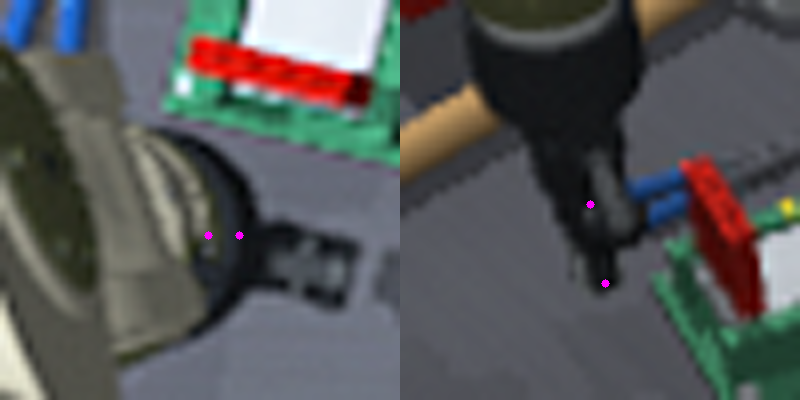

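```bash
python3 - <<'E'
from h import *
t=np.array([.2278,.5275,.2415]);y=np.array([.397,.918,0])
out=[]
for n,(x,y0) in(("top",(10,290)),("side",(60,80))):
  I=cv2.imread(f"pics/{n}0.png")
  c=cv2.resize(I[y0:y0+80,x:x+80],None,fx=5,fy=5,interpolation=cv2.INTER_CUBIC)
  for p,k in((t+[0,0,.002],(255,0,255)),(t+.0425*y,(0,255,0)),(t-.0425*y,(0,255,255)),(t+[0,0,.15],(255,255,0))): cv2.circle(c,tuple(int(v) for v in (proj(n,p)-[x,y0]+.5)*5),4,k,-1)
  out.append(c)
cv2.imwrite("pics/c4.png",np.hstack(out))
E
```

```text
(no output)
```

View pics/c4.png

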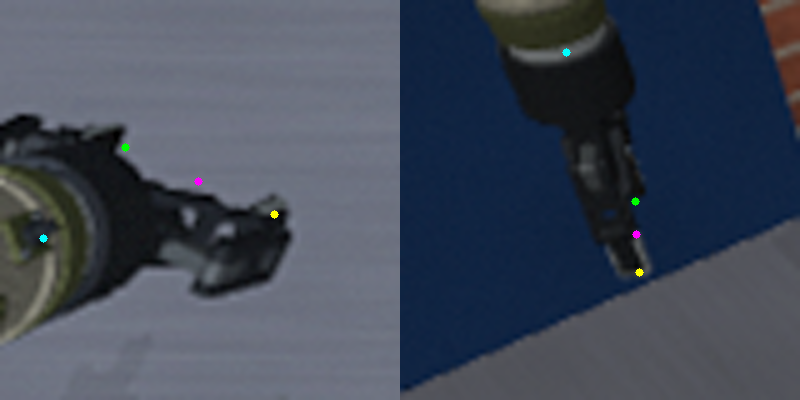

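The open-gripper dots fall on the fingertips, so the calibration holds. In the closed view, the part sticking out is the finger knuckle and the tip is hidden under the body. I'll move to contact now.

```bash
python3 -m inch '[-1.5,-0.35,0,0, -1.5,0,0,0, -1,0,0,0, 0,0,0,0, 0,0,0,0]'; python3 -m inch '[-0.6,0,0,0, -0.6,0,0,0, -0.6,0,0,0, 0,0,0,0, 0,0,0,0]'; python3 - <<'E'
from h import *
t=get_state()["tcp_pos"];P=np.array([.501,.2456,0]);u=np.array([np.cos(.22),-np.sin(.22),0])
print(t,"slide mm",((t-P)@u+.018)*1e3,"lat",(t-P)@[.218,.976,0]*1e3,get_state()["wrist_force"])
E
```

```text
clock: 2.48
tcp_pos: [0.4786, 0.2499, 0.074]
orientation: [0.001, 0.11, 0.994, 0.0]
wrist_force: [0.1, 0.3, -0.1]
finger_gap: 0.0001
grip_force: 0.0
clock: 2.9
tcp_pos: [0.4936, 0.2461, 0.0732]
orientation: [-0.001, 0.109, 0.994, -0.0]
wrist_force: [-5.5, 0.6, 3.9]
finger_gap: 0.0001
grip_force: 2.6
[0.49359566 0.24608327 0.07317796] slide mm 10.668658347800827 lat -1.1424736827101831 [-5.45713101  0.5837246   3.85873681]
```

```bash
python3 -m inch '[-0.8,0,0,0, -0.8,0,0,0, -0.8,0,0,0, -0.6,0,0,0, 0,0,0,0]'; python3 -m inch '[-0.4,0,0,0, -0.4,0,0,0, -0.3,0,0,0, 0,0,0,0, 0,0,0,0]'; python3 - <<'E'
from h import *
t=get_state()["tcp_pos"];P=np.array([.501,.2456,0]);u=np.array([np.cos(.22),-np.sin(.22),0])
print(t,"slide mm",((t-P)@u+.018)*1e3,"lat",(t-P)@[.218,.976,0]*1e3,get_state()["wrist_force"])
T=eyes.read_camera("top")
for i,s,c in blobs(T,(0,180,90),(6,255,255))[2]: 
  if 140<c[0]<210: p=plane("top",c,.096);print(s,c,"slide by image",(p-P)@u*1e3)
E
```

```text
clock: 3.32
tcp_pos: [0.5227, 0.2395, 0.0729]
orientation: [-0.002, 0.109, 0.994, -0.0]
wrist_force: [-7.6, 1.8, 4.6]
finger_gap: -0.0004
grip_force: 3.6
clock: 3.73
tcp_pos: [0.5322, 0.2374, 0.0728]
orientation: [-0.003, 0.109, 0.994, -0.0]
wrist_force: [-7.5, 1.6, 4.7]
finger_gap: 0.0003
grip_force: 3.8
[0.53215596 0.23735235 0.07283082] slide mm 50.20490384788208 lat -1.2577064676173528 [-7.52188412  1.55885453  4.66560004]
[182 206   6   5  19] [184.63157895 207.84210526] slide by image 51.804235593139346
```

Slide at about 50 mm, between the two teeth. I'll back off and check the latch.

```bash
python3 -m inch '[0.6,0,0,0, 0.8,0,0,0, 1.5,0,0,0, 2,0,0,0, 2,0,0,0]'; python3 -m inch '[0,0,-3,0, 0,0,-3.5,0, 0,0,-3.5,0, 0,4,-2,0, 0,4,-2,0]'; python3 - <<'E'
from h import *
s=get_state();t=s["tcp_pos"];P=np.array([.501,.2456,0]);u=np.array([np.cos(.22),-np.sin(.22),0])
T=eyes.read_camera("top");S=eyes.read_camera("side")
for i,st,c in blobs(T,(0,180,90),(6,255,255))[2]: 
  if 140<c[0]<210: p=plane("top",c,.096);print(st,c,"slide by image",(p-P)@u*1e3)
M=R.from_quat(np.roll(s["orientation"],-1)).as_matrix()
print(t,s["joint_pos"],M[:,0],M.T@(np.array([.583,-.2297,.150])-t)*100)
a=cv2.resize(T[160:260,130:250],None,fx=3.3,fy=3.3,interpolation=cv2.INTER_CUBIC)
b=cv2.resize(S[110:210,180:300],None,fx=3.3,fy=3.3,interpolation=cv2.INTER_CUBIC)
cv2.imwrite("pics/c5.png",np.hstack([a,b])[:,:,::-1])
E
```

```text
clock: 4.2
tcp_pos: [0.4676, 0.2523, 0.0733]
orientation: [0.001, 0.11, 0.994, 0.0]
wrist_force: [-0.5, 0.4, -0.5]
finger_gap: -0.0003
grip_force: 0.0
clock: 4.62
tcp_pos: [0.485, 0.3249, 0.2137]
orientation: [0.002, 0.111, 0.994, 0.001]
wrist_force: [0.8, 0.4, 0.5]
finger_gap: -0.0001
grip_force: 0.0
[167 208  20   8  75] [176.68       211.89333333] slide by image 34.84627220349738
[0.48501851 0.32492922 0.2136533 ] [ 4.53095688e-01  3.35999688e-01  7.82235675e-03  1.23844368e+00
 -6.03938271e-04  6.76040216e-01] [-0.97524305  0.22110579 -0.00363486] [-21.79561325 -51.93742694   6.33339033]
```

View pics/c5.png

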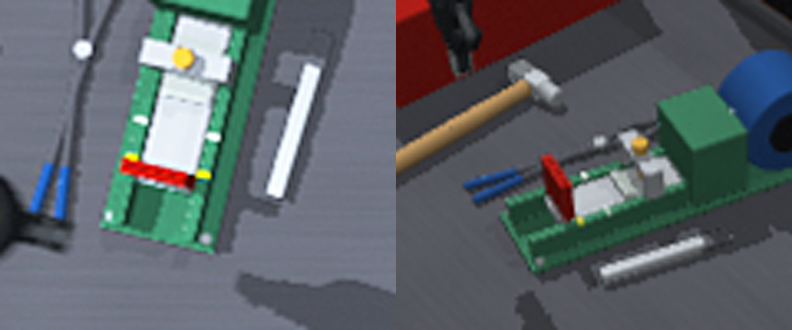

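It rests latched at half: the plate front is on the yellow stripe, and the image gives 34.8 mm. Going to the button.

```bash
python3 -m inch '[-1.56,-3.7,0,0, -1.56,-3.7,0,0, -1.56,-3.7,0,0, -1.56,-3.7,0,0, -1.56,-3.7,0,0]' | head -2;python3 -m inch '[-1.56,-3.7,0,0, -1.56,-3.7,0,0, -1.56,-3.7,0,0, -1.56,-3.7,0,0, -1.56,-3.7,0,0]'|head -2; python3 -m inch '[-1.56,-3.7,0,0, -1.56,-3.7,0,0, -1.56,-3.7,0,0, -1.56,-3.7,0,0, 0,0,3,0]'|head -2;  python3 -m inch '[0,0,3,0, 0,0,0,0, 0,0,0,0, 0,0,0,0, 0,0,0,0]'; python3 - <<'E'
from h import *
s=get_state();t=s["tcp_pos"];M=R.from_quat(np.roll(s["orientation"],-1)).as_matrix()
print(t,M[:,2],M.T@(np.array([.583,-.2297,.083])-t)*100,s["qvel"])
E
```

```text
clock: 5.13
tcp_pos: [0.5195, 0.1256, 0.2101]
clock: 5.55
tcp_pos: [0.5552, -0.0724, 0.2102]
clock: 5.97
tcp_pos: [0.5884, -0.2379, 0.1855]
clock: 6.38
tcp_pos: [0.5853, -0.2282, 0.1527]
orientation: [0.002, 0.109, 0.994, -0.001]
wrist_force: [-0.0, -0.9, 0.2]
finger_gap: 0.0001
grip_force: 0.0
[ 0.58525553 -0.22819915  0.15274485] [ 0.00285058 -0.00156881 -0.99999471] [ 0.20937645 -0.18910289  6.97404095] [ 0.00170807 -0.00568328  0.00377433 -0.00596152  0.00035167  0.00164308]
```

```bash
python3 -m inch '[0.2,-0.2,2,0, 0,0,2,0, 0,0,1.5,0, 0,0,0,0, 0,0,0,0]'; python3 -m inch '[0,0,0.6,0, 0,0,0.5,0, 0,0,0.4,0, 0,0,0,0, 0,0,0,0]'; python3 - <<'E'
from h import *
S=eyes.read_camera("side");T=eyes.read_camera("top");s=get_state();print(s["tcp_pos"],s["wrist_force"])
a=cv2.resize(T[150:250,280:380],None,fx=4,fy=4,interpolation=cv2.INTER_CUBIC)
b=cv2.resize(S[180:280,270:370],None,fx=4,fy=4,interpolation=cv2.INTER_CUBIC)
cv2.imwrite("pics/c6.png",np.hstack([a,b])[:,:,::-1])
E
```

```text
clock: 6.8
tcp_pos: [0.5822, -0.2294, 0.0967]
orientation: [0.0, 0.109, 0.994, -0.0]
wrist_force: [0.5, -0.3, 0.0]
finger_gap: 0.0001
grip_force: 0.0
clock: 7.22
tcp_pos: [0.5825, -0.23, 0.0812]
orientation: [0.001, 0.11, 0.994, -0.0]
wrist_force: [1.2, -0.8, 3.1]
finger_gap: 0.0
grip_force: 1.1
[ 0.58243183 -0.22997008  0.08123138] [ 1.33050814 -0.22146386  2.96626706]
```

View pics/c6.png

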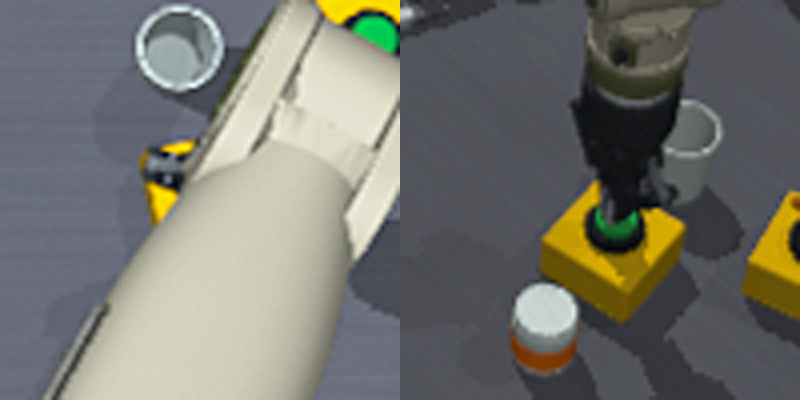

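The tip is on the green button, which shows about 3 N and is partly down. I'll press to the bottom.

```bash
python3 -m inch '[0,0,0.3,0, 0,0,0.3,0, 0,0,0.2,0, 0,0,0,0, 0,0,0,0]'
```

```text
clock: 7.73
tcp_pos: [0.5826, -0.23, 0.0767]
orientation: [0.002, 0.11, 0.994, -0.001]
wrist_force: [-5.6, 3.0, 25.5]
finger_gap: -0.0004
grip_force: 12.3
```

Bottomed out: TCP stopped at 0.0767 with 25 N. Lift off and check.

```bash
python3 -m inch '[0,0,-0.6,0, 0,0,-1,0, 0,0,-3,0, 0,0,-4,0, 0,0,-4,0]'; python3 -m inch '[2,2,-1,0, 3,2,0,0, 3,2,0,0, 3,2,0,0, 0,0,0,0]'; python3 -m inch '[0,0,0,0, 0,0,0,0, 0,0,0,0, 0,0,0,0, 0,0,0,0]'; python3 - <<'E'
from h import *
T=eyes.read_camera("top");P=np.array([.501,.2456,0]);u=np.array([np.cos(.22),-np.sin(.22),0])
for i,st,c in blobs(T,(0,180,90),(6,255,255))[2]: 
  if 140<c[0]<210: print("slide by image",(plane("top",c,.096)-P)@u*1e3)
cv2.imwrite("pics/c7.png",T[:,:,::-1])
E
```

```text
clock: 8.15
tcp_pos: [0.58, -0.229, 0.1981]
orientation: [-0.002, 0.11, 0.994, 0.001]
wrist_force: [0.9, -0.8, 0.9]
finger_gap: 0.0002
grip_force: 0.0
clock: 8.57
tcp_pos: [0.4852, -0.1227, 0.2073]
orientation: [-0.004, 0.108, 0.994, 0.002]
wrist_force: [-0.5, -0.4, -0.3]
finger_gap: -0.0
grip_force: 0.0
clock: 8.98
tcp_pos: [0.4925, -0.1285, 0.2083]
orientation: [-0.0, 0.11, 0.994, 0.0]
wrist_force: [-0.6, -0.5, 0.2]
finger_gap: 0.0001
grip_force: 0.0
slide by image 34.80456155624349
```

View pics/c7.png

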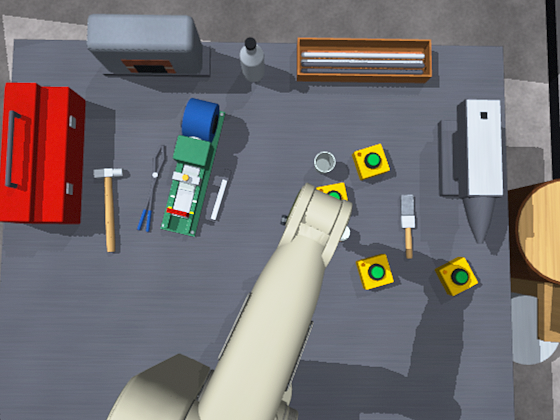

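The gate is still latched at half (plate at about px (177,212)). The cup, can, tongs and chisel are where they were, and the arm is clear.

```bash
python3 -c "
from workcell import env
print(env.hand_in())"
```

```text
the job is handed in; nothing more can be done
None
```

The air gate is latched at half, the green start button on the leftmost switch box was pressed to the bottom and let up, and the job was handed in at about 9 s with the arm clear; no verdict came back.

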